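# Nip a key-switch cylinder in the trigger clamp and try its key

### The job

Clamp the upright key-switch cylinder that stands in the trigger clamp: squeeze the clamp's trigger towards its fixed grip until you feel the pad nip the cylinder against the back stop, firmly but without crushing it, then let the trigger spring back. Then turn the key clockwise (seen from above) to its stop and let it spring back by itself, leaving the cylinder upright and clamped. Do not disturb the spare cylinder and the loupe lying in front of the clamp.

Things in the scene. Friction and masses are not known exactly. Their poses are not given: they have to be found in the camera images.
- trigger_clamp: Pistol-type clamp bolted down flat on its side: dark steel plate 190 x 92 x 10 mm, grey housing 80 x 52 mm (top 81 mm above the bench). Origin at bench level under the key; x runs from the housing along the rod to the back stop, y from the rod towards the free ends of grip and trigger (roughly towards the robot). Free space for closed fingers in front of the trigger: x -50 to -15, y 60 to 150 mm.
- grip_middle (a point): Centre of the clamp's fixed grip: a black ribbed bar along the clamp's y, 18 mm thick (x), 105 mm long, 36 mm high, centre 60 mm above the bench. The trigger lies parallel to it on its +x side; over grip and released trigger it measures 67 mm.
- trigger (a joint): Trigger hinge (upright, at clamp x -65, y 30 mm), rad: 0 released, positive = squeezed to the grip, stop 0.46; springs back. Force at trigger_face: 2 to 3 N over the slack, 8 to 11 N while the rod slides, then rising as the rubber pad nips the cylinder: 15 to 20 N is firm, 25 N crushes. Nip comes at 0.2 to 0.4 rad, different each time. The rod stays forward when the trigger returns.
- trigger_face (a point): Where to push: middle of the front (+x) face of the aluminium trigger bar (10 mm thick, 85 mm long, 40 mm high, 42 to 82 mm above the bench), 62 mm from its hinge, 62 mm above the bench. Moves with the trigger. Push it along the clamp's -x, 11 to 25 mm.
- pad_rod: The clamp's steel rod with its rubber-faced pad (10 x 36 x 34 mm). Origin in the pad's face, 45 mm above the bench; x is its travel, towards the cylinder: 30 mm per rad of trigger, pushed one way only, held by a friction brake. Starts up to 2 mm advanced. The back stop behind the cylinder, an aluminium block 68 mm high, is set up to 3 mm differently each time; its place is not reported.
- key_cylinder: Loose profile lock cylinder standing on end between pad and back stop, a key in its top: 63 mm tall, 17 mm thick along x (the way it is clamped), 33 mm wide along y, foot 12 mm above the bench, about 0.25 kg. Origin at the foot on the key's axis, z up. Two cheeks 30 mm high beside it keep it from turning.
- key (a joint): Key's angle in the cylinder, rad: 0 at rest, grows clockwise seen from above, stop at 1.2. A light spring returns it (about 0.06 N m at the stop).
- key_bow (a point): Centre of the black key bow, a flat upright grip 10 mm thick (along x; at rest the cylinder's x), 28 mm wide (y), 24 mm high, centre 94 mm above the bench, bottom 82 mm, top 106 mm. Turns with the key.
- spare_cylinder: A brass-coloured profile lock cylinder (39 x 63 x 17 mm) lying on the bench in front of the clamp. To be left alone. Origin under its middle.
- loupe: Black eye loupe, a tapered cup 40 mm across and 38 mm high, standing on the bench in front of the clamp. To be left alone. Origin under its middle.
Mind the look-alikes: they are no part of the job. What is meant by the key_cylinder is not blue, and is the smaller of those in its own colour.

How it is judged:
On the way, in this order (a step that is already met when the one before it is completed fails the run):
1. the trigger is squeezed and the pad presses on the cylinder (value of joint trigger above 0.12 rad and contact force between pad_rod and key_cylinder above 4 N), for 0.15 s.
2. the trigger is let back and the cylinder stays clamped (value of joint trigger below 0.05 rad and contact force between pad_rod and key_cylinder above 2.5 N), for 0.2 s.
3. the key is turned to its stop with the cylinder clamped (value of joint key above 1.1 rad and contact force between pad_rod and key_cylinder above 1.5 N), for 0.1 s.
At the end, for the whole second after the job is handed in: The trigger is released (under 0.05 rad), the key has sprung back (under 0.1 rad), and the cylinder stands still and upright (within 0.08 rad) in the clamp, with the pad pressing on it with more than 2.5 N (all of step 2 and value of joint key below 0.1 rad and angle between key_cylinder's own z axis and vertical below 0.08 rad and linear speed of key_cylinder below 0.02 m/s); the robot touches nothing.
It fails at once if the pad crushes the cylinder (more than 35 N) (contact force between pad_rod and key_cylinder above 35 N).
It fails at once if the spare cylinder is moved by more than 25 mm (distance of spare_cylinder from where it was at the start of the episode above 0.025 m).
It fails at once if the loupe is moved by more than 25 mm (distance of loupe from where it was at the start of the episode above 0.025 m).
It also fails if it takes over 64 s, if anything falls off the work surface, if the arm or the gripper's body presses on something with over 40 N, if the wrist force passes 120 N, or if a joint passes its speed limit or range.

### The arm

A 7-joint arm with a two-finger parallel gripper is mounted at the origin on the work surface; the furniture and walls round the work are solid. World frame = base frame: x ahead of the robot, y to its left, z up, the work surface at z = 0. Lengths are in m, angles in rad, forces in N, time in s.
With the tool pointing down it reaches from about 0.35 to 0.9 m from the base axis. Payload 19.9 kg.
Tool frame: the origin (TCP) lies between the finger pads; the fingertips stand 19 mm ahead of it and the grasp point (between the pads) is the TCP; z points along the fingers, y is the line along which they close (so a half turn about z gives the same grasp; the last joint's range is limited). The gripper opens to 94 mm and grips with 3 to 60 N. Pads are 16 mm wide; open, the fingers measure 119 mm over their backs; the gripper's body (75 mm by 177 mm) begins 78 mm behind the grasp point.
Start: joints at [1.256, 0.417, -0.01, 1.614, 0.005, 1.111, -0.053], TCP at [0.168, -0.602, 0.224] pointing down, gripper open.
Joint ranges: [-2.81, 2.81], [-0.39, 2.02], [-1.27, 1.25], [0.06, 2.57], [-1.19, 4.33], [0.19, 2], [-2.82, 2.82]. Speed limits (rad/s): [1.89, 1.89, 2.39, 2.39, 3.01, 3.01, 3.01].

### API

Orientations are given as a 3x3 rotation matrix whose columns are the frame's x, y, z axes.
In Python, from rig import robot gives the robot as it stands. Calls block until the motion is done:
- robot.move_ptp(position, orientation): joint-space move of the TCP to a pose.
- robot.move_linear(position, velocity=0.15, frame=None, threshold=None): straight line of the TCP; frame=None keeps the orientation; velocity is the mean speed in m/s. With threshold (N) it stops when the force on the tool has changed by that much, and returns True; else False.
- robot.goto_joints(angles): joint-space move.
- robot.gripper_to(opening): finger opening in m; the grip force is fixed at half the most; returns when the fingers have stopped.
- robot.pause(seconds).
- robot.ik(position, orientation): joint angles nearest the present ones, or None.
- robot.get_state(): the state.
- robot.grab_frame(name): name is "scene" or "top" or "wrist"; returns the picture (420x560x3 uint8, red, green, blue); there is no depth.
- robot.camera_info(name): a dict with "fx", "fy", "cx", "cy" (pixels), "rvec" (rotation vector, rad) and "tvec" (3), from world to camera coordinates, as OpenCV has them. Camera axes: x right, y down, z forward; pixel columns grow to the right and rows downward; lengths in m; the calibration is good to about 2 mm. A picture is of the moment at which its call begins: read the wrist's pose just before it. camera_info takes no time and is no camera call; for the wrist camera it gives the pose at the moment of the call.
A pose or a line that the arm cannot do raises robot.PlanningError and nothing moves.
- robot.sign_off(): hands the job in; it is judged then, once.
The state is a dict: "time": time; "qpos": joint angles; "joint_vel": joint speeds; "effort": joint torques, N m; "ee_pos": TCP position; "tool_rot": TCP orientation; "force": force on the tool from outside, world axes, zero at the start; "moment": the same for the moment, N m; "opening": finger opening in m; "grasp_force": force on a finger pad.
Only numpy, scipy, OpenCV 4.12 (cv2) and the standard library are available. Lean on these libraries where they do the work, as an engineer would, in place of code of your own. Each camera call takes 0.05 s, during which the arm holds its last target. There are 200 camera calls.

## Working session

There is one attempt and no reset: what is moved stays moved. The work goes in short steps, each a Python script; the robot and the scene stay as the last script left them, time stands still between calls to the robot, and variables do not carry over. Pictures are saved under pics/ and viewed, at most 10 in all, crops included, and the job is handed in when it is done.

```bash
mkdir -p pics; ls; python3 - <<'E'
from rig import robot
import cv2
for n in ["scene","top"]:
    cv2.imwrite(f"pics/{n}0.png",robot.grab_frame(n)[:,:,::-1]); print(n,robot.camera_info(n))
s=robot.get_state();print(s["time"],s["ee_pos"],s["tool_rot"],s["opening"])
E
```

```text
pics
scene {'fx': 428.6063491254547, 'fy': 428.6063491254547, 'cx': 282.9532344244817, 'cy': 211.04150372655843, 'rvec': array([ 1.09052122, -2.35080491,  1.06550837]), 'tvec': array([0.44649727, 0.20214244, 0.76586074])}
top {'fx': 430.18014993047353, 'fy': 430.18014993047353, 'cx': 277.9591611067968, 'cy': 214.9876621386209, 'rvec': array([ 2.14967559, -2.17081593,  0.04991698]), 'tvec': array([0.25190388, 0.45484201, 0.90074369])}
0.1 [ 0.16830189 -0.6015795   0.22390145] [[ 9.63000505e-01  2.69499288e-01 -4.00389401e-04]
 [ 2.69499564e-01 -9.62999960e-01  1.03070720e-03]
 [-1.07800120e-04 -1.10047632e-03 -9.99999389e-01]] 0.09416971424846357
```

View pics/scene0.png

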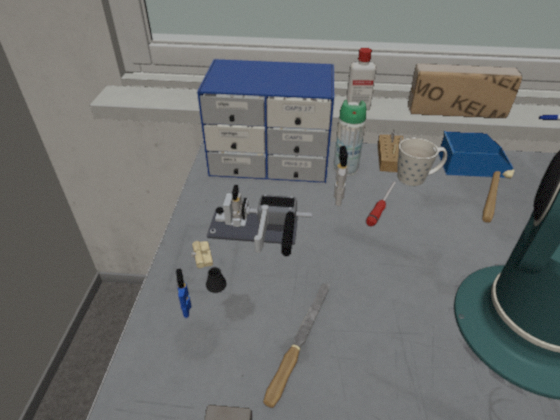

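View pics/top0.png

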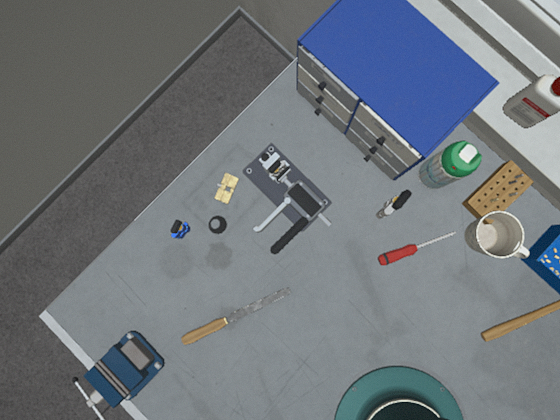

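The scene view shows the clamp at about (255,215), with the key at (236,195), grip at (288,232) and trigger at (262,228). In the top view the plate is around (287,185), with the grip at (288,237), trigger at (272,217), spare at (227,187) and loupe at (217,224). I'll zoom in on both.

```bash
python3 - <<'E'
import cv2,numpy as np
t=cv2.imread("pics/top0.png");s=cv2.imread("pics/scene0.png")
a=cv2.resize(t[135:260,235:340],None,fx=4.8,fy=4.8,interpolation=cv2.INTER_CUBIC)[:600,:400]
a=cv2.resize(t[135:260,235:340],(400,476),interpolation=cv2.INTER_CUBIC)
b=cv2.resize(s[170:275,200:305],(400,400),interpolation=cv2.INTER_CUBIC)
b=np.vstack([b,np.zeros((76,400,3),np.uint8)])
cv2.imwrite("pics/zoom.png",np.hstack([a,b]))
from rig import robot
for n in["top","scene"]:
    c=robot.camera_info(n);R=cv2.Rodrigues(c["rvec"])[0];print(n,"cam pos",-R.T@c["tvec"])
    K=np.array([[c["fx"],0,c["cx"]],[0,c["fy"],c["cy"]],[0,0,1]])
    print(cv2.projectPoints(np.array([[0,0,0.],[.168,-.602,.224]]),c["rvec"],c["tvec"],K,None)[0].reshape(-1,2))
E
```

```text
top cam pos [0.37957986 0.21292482 0.94459418]
[[398.26424921 432.21261456]
 [820.08801764 383.28773111]]
scene cam pos [-0.04208749  0.62940554  0.6548598 ]
[[532.83099233 324.16851215]
 [622.07899807  80.60733975]]
```

View pics/zoom.png

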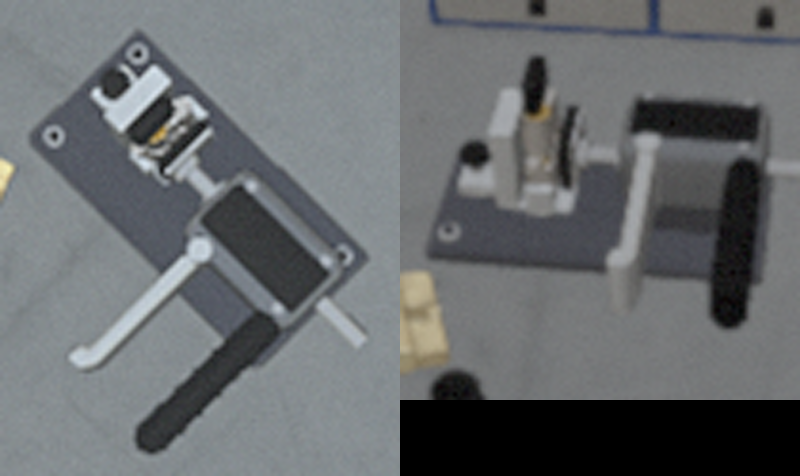

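The zoom (left panel is top view, 3.81x, origin at 235,135) shows the following:
- **Plate screws:** (138,52), (54,135) and (345,255).
- **Key bow:** (152,122).
- **Trigger pivot:** (200,248).
- **Trigger end:** (80,357).
- **Grip:** (262,325) to (150,438).

I'll cast these onto planes at their heights.

```bash
cat > h.py <<'E'
from rig import robot
import numpy as np, cv2
def cam(n,c=None):
    c=c or robot.camera_info(n); R=cv2.Rodrigues(np.asarray(c["rvec"],float))[0]
    return R,-R.T@np.asarray(c["tvec"]).ravel(),c
def ray(C,u,v,z):
    R,o,c=C; d=R.T@np.array([(u-c["cx"])/c["fx"],(v-c["cy"])/c["fy"],1.])
    return o+d*(z-o[2])/d[2]
E
python3 - <<'E'
from h import *
C=cam("top");k=400/105
P={}
for n,u,v,z in [("s1",138,52,.011),("s2",54,135,.011),("s3",345,255,.011),("key",152,122,.106),("piv",200,248,.084),("tend",80,357,.082),("g1",272,322,.078),("g2",148,440,.078)]:
    P[n]=ray(C,235+u/k,135+v/k,z); print(n,P[n].round(4))
x=P["s1"]-P["s3"];y=P["s2"]-P["s1"];g=P["g2"]-P["g1"];t=P["tend"]-P["piv"]
for n,d in zip("xygt",(x,y,g,t)): print(n,np.linalg.norm(d),np.degrees(np.arctan2(d[1],d[0])))
E
```

```text
s1 [0.6056 0.2616 0.011 ]
s2 [0.5576 0.3106 0.011 ]
s3 [0.4857 0.144  0.011 ]
key [0.5456 0.2496 0.106 ]
piv [0.4821 0.2257 0.084 ]
tend [0.4252 0.2897 0.082 ]
g1 [0.4429 0.1881 0.078 ]
g2 [0.3812 0.2543 0.078 ]
x 0.16794548332895948 44.427238205832346
y 0.06858006006967665 134.39800234420767
g 0.09045962015300762 133.00240810200916
t 0.0856487973214086 131.6451613477987
```

```bash
cat >> h.py <<'E'
def tool(a):  # tool pointing down, tool y (closing) at world angle a [rad]
    y=np.array([np.cos(a),np.sin(a),0]);z=np.array([0,0,-1.]);return np.column_stack([np.cross(y,z),y,z])
TH=np.radians(44.4)
E
python3 - <<'E'
from h import *
C=cam("top")
for p in [(298,92),(352,132),(420,178)]: print("cab",ray(C,*p,0).round(3))
r=lambda q: None if q is None else np.round(q,2)
for s in (0,np.pi):
    for d in (0,-.6,-1.3): print("key",s,d,r(robot.ik([.5456,.2496,.102],tool(TH+s+d))))
    print("trig",s,r(robot.ik([.44,.29,.065],tool(TH+np.pi/2+s))))
    print("view",s,r(robot.ik([.5,.24,.34],tool(TH+s))))
E
```

```text
cab [0.737 0.201 0.   ]
cab [0.643 0.082 0.   ]
cab [ 0.537 -0.064  0.   ]
key 0 0 [ 0.23  0.75 -1.01  1.75  0.73  1.06 -0.26]
key 0 -0.6 [ 0.24  0.76 -1.03  1.75  0.74  1.07 -0.87]
key 0 -1.3 [ 0.23  0.75 -1.    1.75  0.72  1.06 -1.56]
trig 0 [ 0.18  0.75 -1.09  1.95  0.82  0.97  1.03]
view 0 [ 0.43  0.44 -1.25  1.61  0.42  1.4  -0.09]
key 3.141592653589793 0 [-1.12  0.7   0.9   1.8  -0.65  0.97 -2.31]
key 3.141592653589793 -0.6 [ 0.27  0.8  -1.09  1.75  0.79  1.1   2.23]
key 3.141592653589793 -1.3 [ 0.27  0.8  -1.09  1.75  0.79  1.1   1.53]
trig 3.141592653589793 [-0.15  0.53 -0.61  1.96  0.43  0.77 -1.8 ]
view 3.141592653589793 [-1.23  0.28  0.9   1.66 -0.22  1.31 -2.66]
```

```bash
python3 - <<'E'
from h import *
s=robot.get_state()
robot.move_linear([.168,-.602,.45],velocity=.3)
q=np.array(robot.get_state()["qpos"]); print(q.round(2))
q[0]=-.45; q[6]=0.2
robot.goto_joints(q)
for s in (0,np.pi):print(s,np.round(robot.ik([.48,.24,.32],tool(TH+s)),2))
robot.move_ptp([.48,.24,.32],tool(TH))
s=robot.get_state();print(s["time"],s["ee_pos"].round(4) if hasattr(s["ee_pos"],"round") else s["ee_pos"],np.round(s["qpos"],2),s["force"])
c=robot.camera_info("wrist");im=robot.grab_frame("wrist")
np.save("c1.npy",c,allow_pickle=True);cv2.imwrite("pics/w1.png",im[:,:,::-1])
E
```

```text
[ 1.25  0.31 -0.    1.26  0.    1.57 -0.05]
0 [-0.48  0.18 -0.05  1.71  0.01  1.25  0.25]
3.141592653589793 [-1.4   0.3   1.09  1.74 -0.28  1.27 -2.62]
4.9667 [0.4812 0.24   0.3213] [-0.48  0.18 -0.05  1.71  0.01  1.25  0.25] [ 1.21342885 -0.23151627  0.92516814]
```

View pics/w1.png

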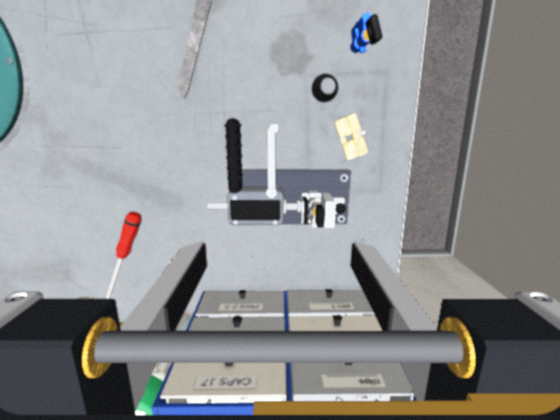

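The wrist view shows the clamp aligned with the image: grip from (234,122) to (236,190), trigger from (272,128) to (272,192), and the key at about (320,210). I'll zoom in on that.

```bash
python3 - <<'E'
import cv2
t=cv2.imread("pics/w1.png")[110:235,215:360]
cv2.imwrite("pics/w1z.png",cv2.resize(t,None,fx=5,fy=4.8,interpolation=cv2.INTER_CUBIC)[:, :])
E
```

```text
(no output)
```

View pics/w1z.png

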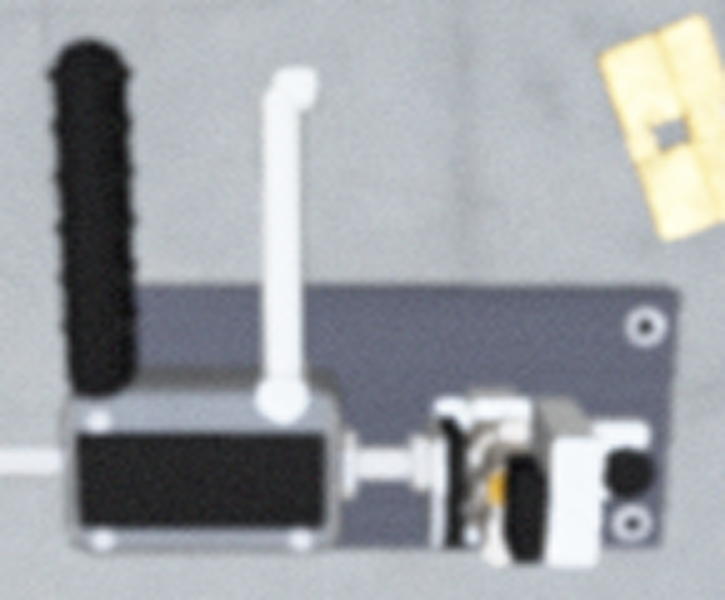

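```bash
python3 - <<'E'
from h import *
W=cam("wrist",np.load("c1.npy",allow_pickle=True).item());T=cam("top")
print("wcam",W[1].round(3),"axis",W[0][2].round(3))
w=lambda u,v,z:ray(W,215+u/5,110+v/4.8,z)
P={n:w(u,v,z) for n,u,v,z in [("key",527,510,.1),("piv",283,398,.084),("s2",646,326,.011),("s1",632,523,.011),("tend",278,100,.082),("tA",282,370,.082),("tB",282,130,.082),("g1",100,390,.07),("g2",88,45,.07)]}
for n in P: print(n,P[n].round(4))
for a,b in (("s1","s2"),("tA","tB"),("g1","g2")):
    d=P[b]-P[a];print(a,b,np.linalg.norm(d).round(4),np.degrees(np.arctan2(d[1],d[0])))
def tri(uw,ut):
    A=[];B=[]
    for C,(u,v) in ((W,uw),(T,ut)):
        R,o,c=C;d=R.T@np.array([(u-c["cx"])/c["fx"],(v-c["cy"])/c["fy"],1]);d/=np.linalg.norm(d)
        M=np.eye(3)-np.outer(d,d);A.append(M);B.append(M@o)
    p=np.linalg.lstsq(np.vstack(A),np.hstack(B),rcond=None)[0]
    return p.round(4),[np.linalg.norm(A[i]@p-B[i]).round(4) for i in(0,1)]
z=lambda u,v:(215+u/5,110+v/4.8);k=400/105;t=lambda u,v:(235+u/k,135+v/k)
print("key",tri(z(527,510),t(152,122)));print("piv",tri(z(283,398),t(200,248)))
print("s1",tri(z(632,523),t(138,52)));print("s2",tri(z(646,326),t(54,135)))
E
```

```text
wcam [0.422 0.299 0.48 ] axis [ 0.2   -0.203 -0.958]
key [0.5479 0.252  0.1   ]
piv [0.4817 0.2266 0.084 ]
s2 [0.5579 0.311  0.011 ]
s1 [0.6055 0.2619 0.011 ]
tend [0.4243 0.2842 0.082 ]
tA [0.4762 0.2319 0.082 ]
tB [0.4304 0.2793 0.082 ]
g1 [0.4455 0.1899 0.07  ]
g2 [0.3787 0.2594 0.07  ]
s1 s2 0.0684 134.0710410123693
tA tB 0.0659 133.97241817475773
g1 g2 0.0964 133.85807370920662
key (array([0.5486, 0.2508, 0.0952]), [np.float64(0.0011), np.float64(0.0011)])
piv (array([0.4825, 0.2258, 0.0793]), [np.float64(0.0001), np.float64(0.0001)])
s1 (array([0.6061, 0.2617, 0.0093]), [np.float64(0.0001), np.float64(0.0001)])
s2 (array([0.5579, 0.3109, 0.0104]), [np.float64(0.0002), np.float64(0.0002)])
```

Two-view residuals are 1 mm or less, and the screw, pivot and key heights are all plausible. The origin from the pivot is (.549,.250), against (.5486,.2508) measured at the key, and theta is 44.1°. Next is the squeeze.

```bash
cat >> h.py <<'E'
TH=np.radians(44.1); O=np.array([.549,.2504])
X=np.array([np.cos(TH),np.sin(TH),0]);Y=np.array([-X[1],X[0],0])
def cl(x,y,z): return np.array([O[0],O[1],0])+X*x+Y*y+np.array([0,0,z])
def loc(p): d=np.array(p)-[O[0],O[1],0]; return np.array([d@X,d@Y,d[2]]).round(4)
E
python3 - <<'E'
from h import *
R=tool(TH+np.pi/2); q=robot.ik(cl(-.033,.092,.18),R); print(np.round(q,2))
if abs(q[2])>.6: R=tool(TH-np.pi/2); q=robot.ik(cl(-.033,.092,.18),R); print(np.round(q,2))
robot.gripper_to(0.0)
robot.move_ptp(cl(-.033,.092,.18),R)
robot.move_linear(cl(-.033,.092,.064),velocity=.1)
robot.pause(.3)
s=robot.get_state();f0=np.array(s["force"]);print(s["time"],loc(s["ee_pos"]),f0.round(2),s["opening"])
x=-.033;hit=False
while x>-.085:
    x-=.001 if len([1])and x>-.055 else .0005
    robot.move_linear(cl(x,.092,.064),velocity=.02)
    s=robot.get_state();f=(np.array(s["force"])-f0);fx=f@X
    print(round(x,4),loc(s["ee_pos"])[0],fx.round(1),(f@Y).round(1),round(s["time"],2))
    if fx>16: break
    if f@-X>5 or abs(f@Y)>10 or s["time"]>32: print("odd");break
robot.pause(.3)
f=np.array(robot.get_state()["force"])-f0;print("hold",f@X)
E
```

```text
[-0.41  0.34 -0.25  1.85  0.1   0.97  1.63]
9.3417 [-0.0329  0.092   0.0643] [-0.25 -0.02  0.46] 0.0006996820295168544
-0.034 -0.0341 1.0 -1.5 9.59
-0.035 -0.0351 0.6 0.5 9.84
-0.036 -0.0361 0.3 -0.4 10.09
-0.037 -0.037 0.2 -0.1 10.34
-0.038 -0.038 0.4 -0.7 10.59
-0.039 -0.039 -0.7 -0.2 10.84
-0.04 -0.0401 -0.1 0.0 11.09
-0.041 -0.0411 -0.4 0.5 11.34
-0.042 -0.0421 -0.9 1.1 11.59
-0.043 -0.0431 -0.4 0.1 11.84
-0.044 -0.0441 1.2 -0.2 12.09
-0.045 -0.0451 0.3 0.3 12.34
-0.046 -0.0461 1.2 0.5 12.59
-0.047 -0.047 -0.3 0.0 12.84
-0.048 -0.0481 0.6 -0.7 13.09
-0.049 -0.0491 -0.3 -0.1 13.34
-0.05 -0.0501 0.1 -0.1 13.59
-0.051 -0.0508 2.0 0.4 13.84
-0.052 -0.0519 2.1 0.0 14.09
-0.053 -0.0528 3.2 0.9 14.34
-0.054 -0.0534 7.4 2.0 14.59
-0.055 -0.054 9.1 0.4 14.84
-0.0555 -0.0544 10.3 1.1 15.09
-0.056 -0.0549 10.0 1.6 15.34
-0.0565 -0.0554 10.5 0.9 15.59
-0.057 -0.0558 11.1 2.5 15.84
-0.0575 -0.0563 10.0 1.4 16.09
-0.058 -0.0568 9.8 1.5 16.34
-0.0585 -0.0573 9.9 1.4 16.59
-0.059 -0.0578 10.1 1.2 16.84
-0.0595 -0.0583 10.8 2.0 17.09
-0.06 -0.0587 10.9 1.2 17.34
-0.0605 -0.0592 10.9 0.2 17.59
-0.061 -0.0597 11.6 1.2 17.84
-0.0615 -0.0602 10.4 2.0 18.09
-0.062 -0.0607 11.0 0.5 18.34
-0.0625 -0.0611 11.9 1.2 18.59
-0.063 -0.0616 11.9 0.6 18.84
-0.0635 -0.0621 12.4 -0.6 19.09
-0.064 -0.0624 12.6 0.3 19.34
-0.0645 -0.0629 12.3 -0.8 19.59
-0.065 -0.0634 12.6 -1.2 19.84
-0.0655 -0.0639 12.6 -0.3 20.09
-0.066 -0.0644 13.8 -1.3 20.34
-0.0665 -0.0649 13.1 -1.6 20.59
-0.067 -0.0653 14.3 -2.8 20.84
-0.0675 -0.0658 14.0 -2.0 21.09
-0.068 -0.0662 14.9 -2.0 21.34
-0.0685 -0.0665 14.9 -2.8 21.59
-0.069 -0.0668 16.1 -2.2 21.84
hold 16.541234827542063
```

Force is clearly rising past the slide level, so the pad is nipping. I'll go on to about 18 N, then release.

```bash
python3 - <<'E'
from h import *
f0=np.array([-.25,-.02,.46]);x=-.069
for i in range(6):
    x-=.0005; robot.move_linear(cl(x,.092,.064),velocity=.02); robot.pause(.05)
    f=np.array(robot.get_state()["force"])-f0; print(round(x,4),loc(robot.get_state()["ee_pos"])[0],f@X,f@Y)
    if f@X>17.7: break
robot.pause(.3); f=np.array(robot.get_state()["force"])-f0; print("hold",f@X)
robot.move_linear(cl(-.033,.092,.064),velocity=.06); robot.pause(.3)
robot.move_linear(cl(-.033,.092,.2),velocity=.2)
robot.move_ptp(cl(-.04,.02,.27),tool(TH))
robot.gripper_to(.04)
s=robot.get_state();print(s["time"],np.round(s["qpos"],2),s["opening"])
c=robot.camera_info("wrist");im=robot.grab_frame("wrist");np.save("c2.npy",c,allow_pickle=True);cv2.imwrite("pics/w2.png",im[:,:,::-1])
W=cam("wrist",c);K=np.array([[c["fx"],0,c["cx"]],[0,c["fy"],c["cy"]],[0,0,1]])
u,v=cv2.projectPoints(cl(-.04,.03,.09)[None],np.array(c["rvec"],float),np.array(c["tvec"],float),K,None)[0].ravel().astype(int)
print(u,v);y0,x0=max(0,v-75),max(0,u-95);print(x0,y0)
cv2.imwrite("pics/w2z.png",cv2.resize(im[y0:y0+150,x0:x0+190,::-1],None,fx=4,fy=4,interpolation=cv2.INTER_CUBIC))
E
```

```text
-0.0695 -0.0672 15.763875167005256 -3.1863222667931077
-0.07 -0.0675 18.1290623833825 -2.4950090376836385
hold 17.919359667801157
26.9917 [-0.51  0.26  0.03  1.73 -0.01  1.16  0.28] 0.039743270812228705
278 187
183 112
```

View pics/w2z.png

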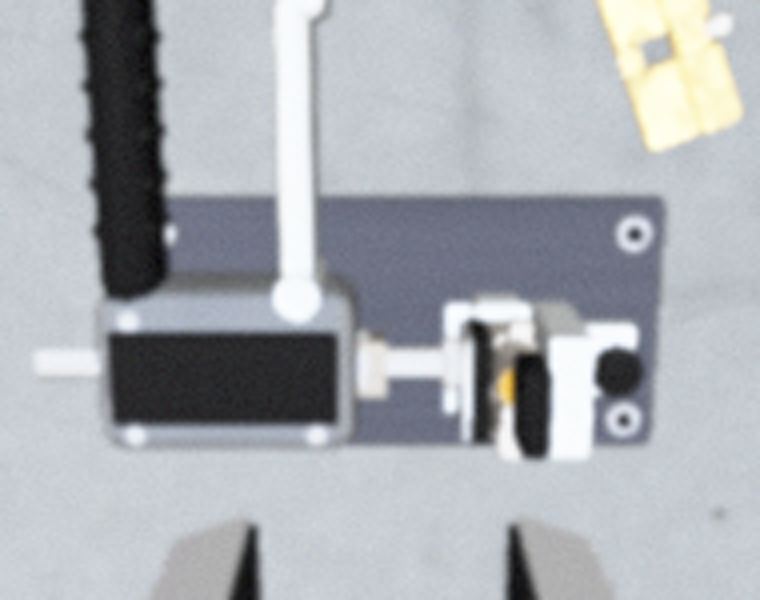

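The pad is now against the cylinder and the trigger is back. The bow silhouette is centred at zoom (534,405), which is full-frame (316.5,213.3). I'll get its position from a dark mask.

```bash
python3 - <<'E'
from h import *
W=cam("wrist",np.load("c2.npy",allow_pickle=True).item());im=cv2.imread("pics/w2.png")
g=cv2.cvtColor(im[195:232,311:325],cv2.COLOR_BGR2GRAY)
n,l,st,ce=cv2.connectedComponentsWithStats((g<90).astype(np.uint8))
for i in range(1,n):
    if st[i][4]>20:
        b=st[i];u,v=ce[i]+[311,195];print(b,u,v,loc(ray(W,u,v,.094)))
        for U,V,z in [(b[0]+311,v,.094),(b[0]+b[2]+311,v,.106),(u,b[1]+195,.094),(u,b[1]+b[3]+195,.106),(u,b[1]+195,.106),(u,b[1]+b[3]+195,.082)]: print(loc(ray(W,U-.5,V-.5,z)))
print("camloc",loc(W[1]))
# rod/cylinder shift check and side view of the top camera
T=cam("top");t=robot.grab_frame("top");cv2.imwrite("pics/t2.png",t[:,:,::-1])
gt=cv2.cvtColor(t[158:176,265:285],cv2.COLOR_RGB2GRAY);n,l,st,ce=cv2.connectedComponentsWithStats((gt<70).astype(np.uint8))
for i in range(1,n):
    if st[i][4]>12:u,v=ce[i]+[265,158];print("top",st[i],u,v,loc(ray(T,u,v,.097)))
print("camloc",loc(T[1]))
E
```

```text
[  0   5   9  26 196] 315.44897959183675 212.28061224489795 [0.0031 0.0014 0.094 ]
[-0.0027  0.002   0.094 ]
[0.0061 0.0057 0.106 ]
[0.002  0.0168 0.094 ]
[ 0.0016 -0.0107  0.106 ]
[0.0005 0.0199 0.106 ]
[ 0.0047 -0.0192  0.082 ]
camloc [-0.0403  0.1034  0.4291]
camloc [-0.1477  0.091   0.9446]
```

```bash
python3 - <<'E'
from h import *
B=(.0025,.001)
robot.move_ptp(cl(*B,.17),tool(TH)); robot.move_linear(cl(*B,.103),velocity=.08,threshold=8)
robot.pause(.3);s=robot.get_state();f0=np.array(s["force"]);m0=np.array(s["moment"]);print(s["time"],loc(s["ee_pos"]),f0.round(2),m0.round(3))
for o in (.016,.0135,.012):
    robot.gripper_to(o);robot.pause(.2);s=robot.get_state();f=np.array(s["force"])-f0
    print(o,round(s["opening"],4),s["grasp_force"],(f@X).round(2),(f@Y).round(2),f[2].round(2),(np.array(s["moment"])-m0).round(3),round(s["time"],2))
    if abs(f@X)>4: break
E
```

```text
28.9 [0.0026 0.001  0.1033] [-0.73  0.68  0.69] [-0.034 -0.084 -0.009]
0.016 0.0162 0.0 -0.75 -0.75 -1.04 [ 0.022 -0.044 -0.01 ] 29.68
0.0135 0.0138 0.0 -0.21 -1.42 -0.29 [ 0.021 -0.073  0.02 ] 30.15
0.012 0.0119 0.5652296170592308 0.97 -0.59 -0.94 [ 0.174 -0.219  0.007] 30.59
```

```bash
python3 - <<'E'
from h import *
B=(.0032,.001)
f0=np.array([-.73,.68,.69])
robot.move_linear(cl(*B,.103),velocity=.02)
def rep(a):
    s=robot.get_state();f=np.array(s["force"])-f0
    print(a,(f@X).round(1),(f@Y).round(1),f[2].round(1),"mz",np.round(s["moment"][2],3),"g",round(s["grasp_force"],1),round(s["opening"],4),round(s["time"],2));return s,f
rep(0)
for a in [.2,.4,.6,.8,1.,1.1,1.2,1.26,1.32]:
    robot.move_linear(cl(*B,.103),velocity=.05,frame=tool(TH-a)); s,f=rep(a)
    if np.linalg.norm(f)>12 or abs(s["moment"][2])>.5: break
robot.pause(.2);rep("hold")
cv2.imwrite("pics/t3.png",robot.grab_frame("scene")[:,:,::-1])
E
```

```text
0 0.7 -1.2 -0.3 mz -0.05 g 0.0 0.0119 30.84
0.2 1.9 0.0 -1.8 mz -0.002 g 1.1 0.0124 31.19
0.4 2.7 -0.3 -2.0 mz 0.068 g 1.5 0.0121 31.54
0.6 4.6 -2.0 -2.4 mz -0.01 g 1.8 0.012 31.89
0.8 4.2 -0.9 -1.7 mz 0.065 g 2.0 0.0117 32.24
1.0 4.7 -2.3 -0.5 mz -0.003 g 2.5 0.0119 32.59
1.1 4.5 -2.0 -1.0 mz 0.081 g 2.7 0.0124 32.84
1.2 5.4 -2.4 -1.5 mz 0.032 g 3.0 0.0121 33.09
1.26 5.5 -2.3 -0.5 mz 0.096 g 3.1 0.012 33.34
1.32 5.0 -2.5 -1.2 mz 0.082 g 3.2 0.0122 33.59
hold 5.9 -2.5 -1.6 mz 0.05 g 3.2 0.0119 33.79
```

```bash
python3 - <<'E'
from h import *
s=cv2.imread("pics/t3.png")[150:250,190:300]
w=robot.grab_frame("wrist")[:,:,::-1]
cv2.imwrite("pics/k3.png",np.hstack([cv2.resize(s,(440,400),interpolation=cv2.INTER_CUBIC),cv2.resize(w[200:420,180:380],(360,400),interpolation=cv2.INTER_CUBIC)]))
E
```

```text
(no output)
```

View pics/k3.png

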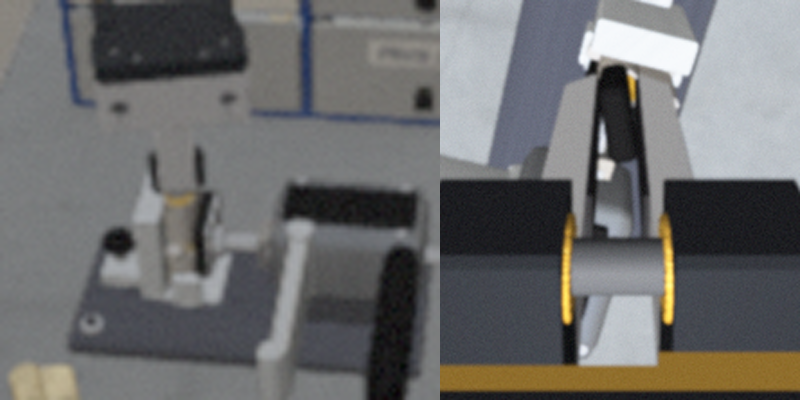

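The cylinder is upright and the key has turned with the fingers, lagging by the gap. I'll carry on until the stop is felt.

```bash
python3 - <<'E'
from h import *
B=(.0032,.001);f0=np.array([-.73,.68,.69]);M=[]
for a in np.arange(1.34,1.62,.02):
    robot.move_linear(cl(*B,.103),velocity=.05,frame=tool(TH-a)); robot.pause(.05)
    s=robot.get_state();f=np.array(s["force"])-f0
    print(round(a,2),(f@X).round(1),(f@Y).round(1),"mz",np.round(s["moment"][2],3),"g",round(s["grasp_force"],2),round(s["opening"],4),round(s["time"],2))
    if s["grasp_force"]>8 or np.linalg.norm(f)>11: break
robot.pause(.2)
w=robot.grab_frame("wrist")[:,:,::-1]
cv2.imwrite("pics/k4.png",cv2.resize(w[200:420,180:380],(540,600),interpolation=cv2.INTER_CUBIC))
E
```

```text
1.34 5.7 -2.3 mz 0.085 g 3.85 0.0119 34.19
1.36 4.5 -2.6 mz 0.084 g 6.17 0.0121 34.49
1.38 5.4 -2.7 mz 0.14 g 7.72 0.0119 34.79
1.4 4.7 -2.8 mz 0.209 g 8.8 0.0124 35.09
```

View pics/k4.png

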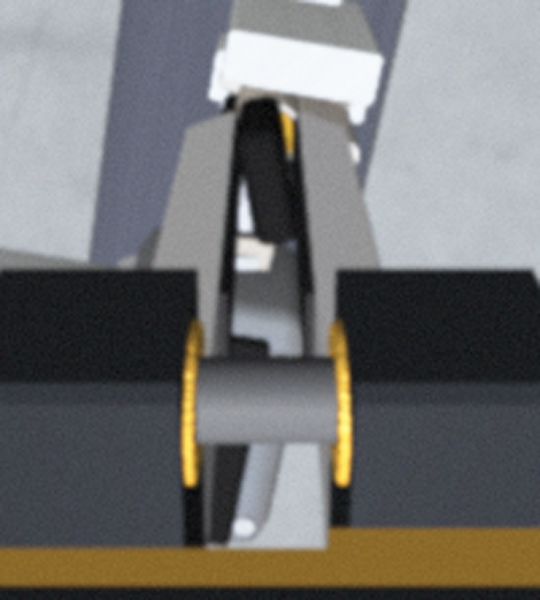

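The stop is clearly felt: grip force jumps from 3 to 9 N and mz rises at 1.33 rad and beyond, as expected for 1.2 rad plus the gap. I'll open, lift and check.

```bash
python3 - <<'E'
from h import *
B=(.0032,.001)
robot.gripper_to(.05);robot.pause(.4)
robot.move_linear(cl(*B,.2),velocity=.12)
robot.move_ptp(cl(-.04,.02,.27),tool(TH));robot.pause(.3)
s=robot.get_state();print(s["time"],np.round(s["force"],1))
w=robot.grab_frame("wrist")[:,:,::-1];S=robot.grab_frame("scene")[:,:,::-1]
cv2.imwrite("pics/k5.png",np.hstack([cv2.resize(w[112:262,183:333],(400,400),interpolation=cv2.INTER_CUBIC),cv2.resize(S[160:260,190:290],(400,400),interpolation=cv2.INTER_CUBIC)]))
E
```

```text
38.9583 [ 0.4  0.6 -0.1]
```

View pics/k5.png

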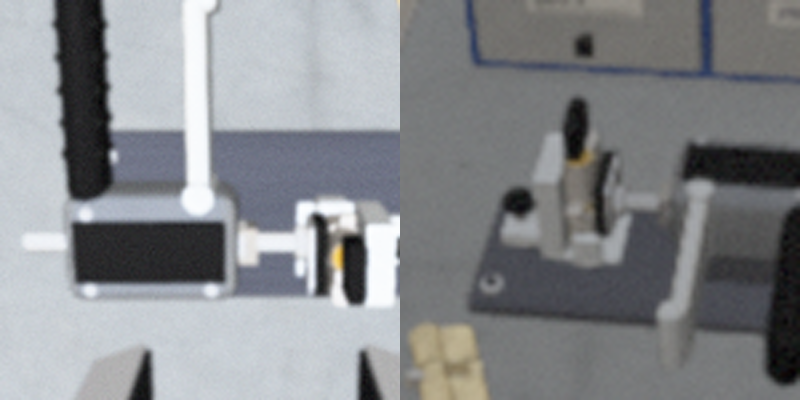

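The key is back parallel to the pad (left panel, 353,268), the cylinder is upright and clamped, the trigger is released, and the arm is clear. Handing in.

```bash
python3 -c "
from rig import robot
print(robot.sign_off())"
```

```text
the job is handed in; nothing more can be done
None
```

The job is handed in, and the hand-in reported no verdict: I clamped the cylinder at about 18 N, let the trigger spring back, and turned the key until I felt its stop; it sprang back, the last picture showed the cylinder upright and clamped, and the arm stayed clear of the spare cylinder and loupe.

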